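# Drive a broken dowel stub out of a carnival cane collar

## Task

Drive the broken purple dowel stub down and out of the white cane collar with the red-handled drift, so that it drops into the tray of the green jig, then stand the drift back in its wooden stand and let go. Feel for the bore gently, since the plaster collar chips if the drift is pressed hard on it, keep the push on the stub steady rather than ramming it, and leave the paint tin, brush and cane crook where they are.

Things in the scene. Friction and masses are not known exactly. Their poses are not given: they have to be found in the camera images.
- drift_grip (a point): Drift with a red upright cylindrical handle, standing in the wooden stand. This point is on the handle's axis, 40 mm above the underside of the steel guard disc; z is up along the axis. Handle 26 mm in diameter, from 34 mm below to 38 mm above this point; under it the guard disc, 44 mm in diameter and 6 mm thick. Weight about 0.26 kg.
- drift: The same drift; origin on the handle's axis at the underside of the guard disc, z up. Under the disc hangs a straight steel shank, 13 mm in diameter, 62 mm long, flat tip, parallel to the handle but not under its middle: the shank is 6 mm off the handle's axis, in a direction that differs each time and is not told by this frame. It does not turn in use.
- stand_hole (a point): Centre of the round hole, 34 mm in diameter, in the top board of the wooden stand (100 x 100 mm, 90 mm tall, fixed), at the height of the board's top face. The drift stands here with its shank through the hole and its guard disc lying on the board.
- bore_top (a point): Centre of the mouth of the collar's vertical through bore (17.5 mm in diameter, 40 mm long), at the height of the collar's top face. The white collar is round, 68 mm in diameter, fixed on the jig's bridge; its underside is 40 mm below this point.
- jig: Green push-out jig, fixed; 140 x 140 mm, collar top 125 mm above the table; origin on the table surface under the bore's axis, z up. Under the bridge (76 mm wide along the jig's x) is an open tray: floor 8 mm above the table, inside 124 mm along the jig's x and 116 mm along y, walls 30 mm high at the x ends and uprights at the y ends.
- stub: Purple dowel stub stuck upright in the bore, a cylinder 16 mm in diameter, 22 mm long, about 30 g; origin at its centre, z along its axis. Its top is about 7 mm below the collar's top face. Two spring pads hold it: about 10 to 20 N start it, less keeps it moving; it comes free and falls once its top is 34 mm below the collar's top face.
- tin: Bystander: paint tin, 92 mm in diameter, 95 mm tall; origin at the centre of its underside.
- brush: Bystander: paint brush lying flat, 200 mm long; origin at its middle on the table.
- crook: Bystander: white cane crook lying flat, about 115 x 140 mm, 34 mm high; origin at the centre of its bend.

How it is judged:
By the outcome, as a careful person would: the job done as asked, in the order asked, and still so for the second after the job is handed in, with the robot touching nothing.
It also fails if it takes over 72 s, if anything falls off the work surface, if the arm or the gripper's body presses on something with over 40 N, if the wrist force passes 120 N, or if a joint passes its speed limit or range.

## Robot

A 6-joint arm with a two-finger parallel gripper is mounted at the origin on the work surface. World frame = base frame: x ahead of the robot, y to its left, z up, the work surface at z = 0. Lengths are in m, angles in rad, forces in N, time in s.
With the tool pointing down it reaches from about 0.25 to 0.775 m from the base axis. Payload 4 kg.
Tool frame: the origin (TCP) lies at the very end of the fingers, on their centre line; the grasp point (between the pads) lies grasp_offset behind it (grasp_offset is the distance from the TCP to the grasp point, in m); z points along the fingers, y is the line along which they close (so a half turn about z gives the same grasp; the last joint's range is limited). The gripper opens to 94 mm and grips with 3 to 60 N. Pads are 16 mm wide; open, the fingers measure 119 mm over their backs; the gripper's body (75 mm by 177 mm) begins 78 mm behind the grasp point.
Start: joints at [1.246, 0.087, 1.371, -0, 1.684, -0.103], TCP at [0.121, 0.537, 0.206] pointing down, gripper open.
Joint ranges: [-3.1, 3.1], [-0.76, 2.03], [0.27, 2.55], [-1.08, 4.22], [0.17, 2.65], [-2.57, 2.57]. Speed limits (rad/s): [2.79, 2.79, 3.14, 3.14, 3.14, 3.14].

## Interface

Orientations are given as a unit quaternion [w, x, y, z].
In Python, from bench import get_obs, snapshot, camera_params, close_job, grasp_offset gives the robot as it stands.
- The arm moves only by the tool move_arm, never from a script. Its arguments are lists of equal length, an entry for each row: "dp": the shift along the tool's x, y, z in mm, a list of three; "spin": the turn about the tool's z in rad; "jaw": the finger opening in mm, from 0 to 94. In form: {"dp": [[x, y, z], ...], "spin": [spin, ...], "jaw": [jaw, ...]}. A call has 1 to 10 rows; each row shifts and turns the commanded pose from where the row before left it, along the tool's axes as they then stand; what a row does not reach is not made up. A row lasts 1/12 s, in which the tool goes at most 41.7 mm and 7.16 degrees, less where a joint would pass 70% of its speed; a pose out of reach is approached as far as the arm can. A call is refused whole if a number of a shift passes 41.7 or a number of a turn 0.125, either way. A call with a gripper value outside its range is refused whole. The fingers move at their own pace and stop on an object; "force" is the grip in N (left out, the last holds). Time passes only in rows, so rows that do not move let the fingers close. It gives the time, the measured TCP pose, the force, the opening and the grip force at its end, in the units of the state.
- get_obs(): the state, without advancing time (a new reading comes with each control period).
- snapshot(name): name is "scene" or "top"; returns (picture, depth): 400x640x3 uint8, blue, green, red; 400x640 float32, m along the optical axis (not along the pixel's ray), 0 where there is no reading.
- camera_params(name): a dict with "K" (3x3 intrinsics, pixels), "distortion" ([k1, k2, p1, p2, k3] as OpenCV has them; the pictures are not rectified), "extrinsics" (4x4, takes a point from world to camera coordinates). Camera axes: x right, y down, z forward; pixel columns grow to the right and rows downward; lengths in m; the calibration is good to about 2 mm. A picture is of the moment at which its call begins. camera_params takes no time and is no camera call.
- close_job(): hands the job in; it is judged then, once.
The state is a dict: "clock": time; "joint_positions": joint angles; "qd": joint speeds; "joint_torque": joint torques, N m; "ee_pos": TCP position; "ee_rot": TCP orientation; "contact_force": force on the tool from outside, world axes, zero at the start; "torque": the same for the moment, N m; "gripper_width": finger opening in m; "gripper_force": force on a finger pad.
Only numpy, scipy, OpenCV 4.12 (cv2) and the standard library are available. Lean on these libraries where they do the work, as an engineer would, in place of code of your own. Each camera call takes 0.05 s, during which the arm holds its last target. There are 200 camera calls.

## Working session

There is one attempt and no reset: what is moved stays moved. The work goes in short steps, Python scripts to look and compute and a tool call to move; the robot and the scene stay as the last step left them, time stands still between calls to the robot, and variables do not carry over. Pictures are saved under pics/ and viewed, at most 10 in all, crops included, and the job is handed in when it is done.

Besides the shell and the picture viewer there is one more tool, called after ">>>" by a JSON object that holds its "op" and its "data", one argument or row to a line. move_arm: Moves the arm, as the interface text tells. Its arguments: {"type":"object","properties":{"dp":{"type":"array","items":{"type":"array","items":{"type":"number"}}},"spin":{"type":"array","items":{"type":"number"}},"jaw":{"type":"array","items":{"type":"number"}},"force":{"type":"number"}},"required":["dp","spin","jaw"]}

```bash
ls; mkdir -p pics; cat > h.py <<'E'
import numpy as np, cv2
from bench import *
def grab(n,tag):
    p,d=snapshot(n); cv2.imwrite(f'pics/{tag}.png',p); np.save(f'pics/{tag}.npy',d); return p,d
def ray(n,u,v):
    c=camera_params(n);K=np.array(c['K']);D=np.array(c['distortion']);E=np.array(c['extrinsics'])
    q=cv2.undistortPoints(np.array([[[u,v]]],float),K,D)[0,0]
    R=E[:3,:3];t=E[:3,3]; return -R.T@t, R.T@np.array([q[0],q[1],1.])
def atz(n,u,v,z):
    o,d=ray(n,u,v); return o+d*(z-o[2])/d[2]
def cloud(n,d):
    c=camera_params(n);K=np.array(c['K']);D=np.array(c['distortion']);E=np.array(c['extrinsics'])
    v,u=np.mgrid[0:d.shape[0],0:d.shape[1]]
    q=cv2.undistortPoints(np.stack([u.ravel(),v.ravel()],1).astype(float)[:,None],K,D)[:,0]
    z=d.ravel(); P=np.c_[q*z[:,None],z]
    return ((P-E[:3,3])@E[:3,:3]).reshape(*d.shape,3)
E
python3 - <<'E'
from h import *
for n in('scene','top'):
    grab(n,n+'0'); c=camera_params(n); print(n,np.round(np.linalg.inv(np.array(c['extrinsics'])),3).tolist(),np.array(c['K'])[0,0])
o=get_obs(); print(o['clock'],o['ee_pos'],o['ee_rot'],o['contact_force'],o['gripper_width'],grasp_offset)
E
```

```text
pics
scene [[-0.232, 0.701, -0.674, 1.68], [0.973, 0.166, -0.162, 0.252], [-0.001, -0.693, -0.721, 1.22], [0.0, 0.0, 0.0, 1.0]] 500.17816059496647
top [[0.018, -0.992, 0.125, 0.493], [-1.0, -0.019, -0.004, -0.003], [0.006, -0.125, -0.992, 1.368], [0.0, 0.0, 0.0, 1.0]] 516.7141542553862
0.1 [0.12083728 0.53606297 0.20443832] [-2.14022661e-04  1.10666153e-01  9.93857154e-01 -9.56387318e-04] [-0.18305126 -0.09371342 -0.12525239] 0.09387120106384397 0.0188
```

View pics/top0.png

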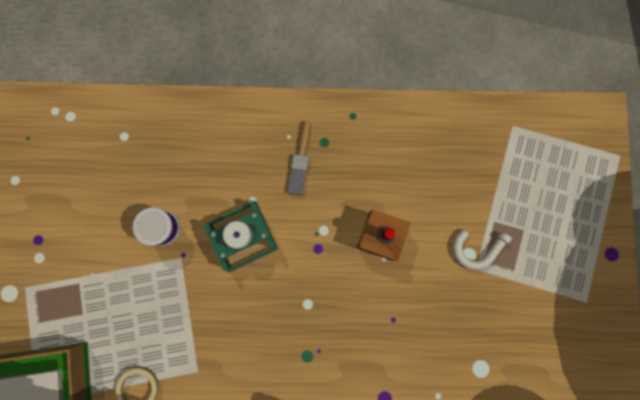

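View pics/scene0.png

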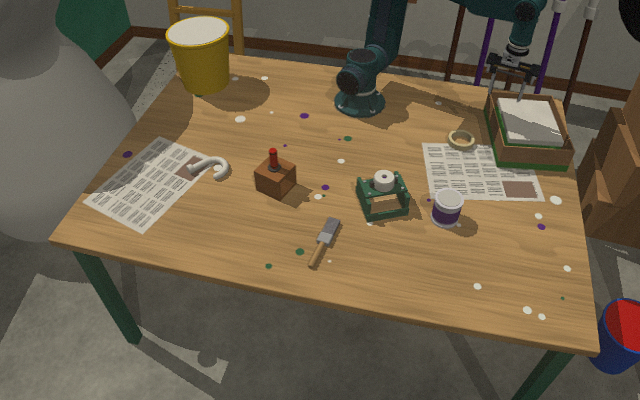

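The top view shows the drift's handle near (389,234) and the collar near (237,235). In the scene view the handle is near (273,155) and the collar near (384,180). I'll enlarge these next.

```bash
python3 - <<'E'
from h import *
t=cv2.imread('pics/top0.png');s=cv2.imread('pics/scene0.png')
f=lambda im,u,v:cv2.resize(im[v:v+50,u:u+66],(396,300),interpolation=cv2.INTER_CUBIC)
m=np.vstack([np.hstack([f(t,205,210),f(t,352,210)]),np.hstack([f(s,352,160),f(s,245,145)])])
cv2.imwrite('pics/crop1.png',m)
# cloud-based estimates
for n,im in(('top',t),('scene',s)):
    d=np.load(f'pics/{n}0.npy');P=cloud(n,d)
    b,g,r=[im[...,i].astype(int) for i in range(3)]
    X=P.reshape(-1,3); ok=(d.ravel()>0)
    near=ok&(abs(X[:,0]-.5)<.2)&(abs(X[:,1])<.35)
    red=near&((r>110)&(g<60)&(b<60)).ravel()
    print(n,'red',red.sum(),np.round(X[red].min(0),4),np.round(X[red].max(0),4),np.round(X[red].mean(0),4))
    wh=near&((r>130)&(g>130)&(b>120)).ravel()&(X[:,2]>.11)&(X[:,2]<.14)&(abs(X[:,1]-.22)<.1)
    print('collar top',wh.sum(),np.round(X[wh].min(0),4),np.round(X[wh].max(0),4),np.round(X[wh].mean(0),4))
    bd=near&(abs(X[:,2]-.09)<.006)&(abs(X[:,1]+.06)<.15)
    h=X[bd][:,:2].astype(np.float32); 
    if len(h)>5: print('board',bd.sum(),cv2.minAreaRect(h))
E
```

```text
top red 92 [ 0.5367 -0.1999  0.1628] [ 0.56   -0.1765  0.1722] [ 0.5482 -0.188   0.1673]
collar top 508 [0.51   0.1431 0.1111] [0.5701 0.2055 0.1322] [0.5401 0.1734 0.1245]
board 1004 ((0.549217700958252, -0.1832466870546341), (0.08941292762756348, 0.10001839697360992), 71.19612121582031)
scene red 32 [ 0.5367 -0.1957  0.1604] [ 0.56   -0.1715  0.1735] [ 0.5502 -0.185   0.1666]
collar top 207 [0.5087 0.1444 0.113 ] [0.5745 0.2057 0.1301] [0.5421 0.1751 0.1235]
board 385 ((0.5533000230789185, -0.1752716302871704), (0.08162131160497665, 0.10627254843711853), 72.40058135986328)
```

View pics/crop1.png

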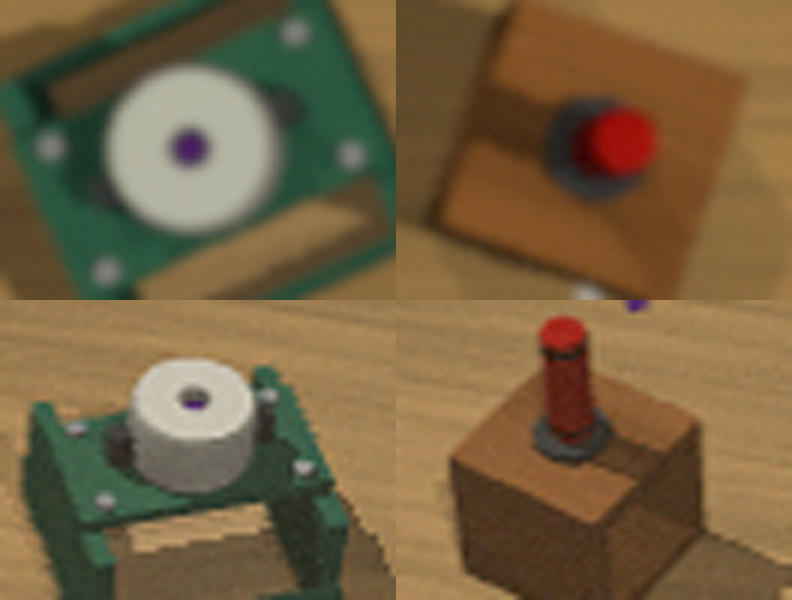

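The crop gives these pixel positions:
- Collar top face: top view (236.4,234.2), scene view about (384,176).
- Handle top: top view (389.7,233.3), scene view (272.4,150.4).
- Guard disc: top view about (385.2,234).

```bash
cat >> h.py <<'E'
def to_tool(dw):
    from scipy.spatial.transform import Rotation as R
    q=get_obs()['ee_rot']; r=R.from_quat([q[1],q[2],q[3],q[0]]); return r.inv().apply(dw)*1000
E
python3 - <<'E'
from h import *
p=lambda n,x,y,u,v,z:print(n,np.round(atz(n,(x+.5)/6-.5+u,(y+.5)/6-.5+v,z),4))
p('top',191,148,205,210,.125);p('top',189,148,205,210,.125)
p('scene',193,98.5,352,160,.125)
p('top',229,142,352,210,.168);p('top',202,147,352,210,.096)
p('scene',167,34,245,145,.168);p('scene',175,135,245,145,.096)
d=np.array([.549,-.187,.23])-get_obs()['ee_pos'];print(to_tool(d))
E
```

```text
top [0.5404 0.1734 0.125 ]
top [0.5404 0.1742 0.125 ]
scene [0.5421 0.1755 0.125 ]
top [ 0.5476 -0.1872  0.168 ]
top [ 0.5486 -0.1873  0.096 ]
scene [ 0.5519 -0.184   0.168 ]
scene [ 0.5537 -0.1843  0.096 ]
[-576.7242102  -611.2168229   -24.49410072]
```

>>> {"op": "move_arm", "data": {
  "dp": [
    [-24, -25.5, -2],
    [-24, -25.5, -2],
    [-24, -25.5, -2],
    [-24, -25.5, -2],
    [-24, -25.5, -2],
    [-24, -25.5, -2],
    [-24, -25.5, -2],
    [-24, -25.5, -2],
    [-24, -25.5, -2],
    [-24, -25.5, -2]
  ],
  "spin": [0, 0, 0, 0, 0, 0, 0, 0, 0, 0],
  "jaw": [94, 94, 94, 94, 94, 94, 94, 94, 94, 94]
}}

```text
clock: 0.93
ee_pos: [0.2992, 0.2334, 0.2252]
ee_rot: [-0.0, 0.11, 0.994, -0.0]
contact_force: [0.3, 0.3, -0.8]
gripper_width: 0.094
gripper_force: 0.0
```

>>> {"op": "move_arm", "data": {
  "dp": [
    [-24, -25.5, -1],
    [-24, -25.5, 0],
    [-24, -25.5, 0],
    [-24, -25.5, 0],
    [-24, -25.5, 0],
    [-24, -25.5, 0],
    [-24, -25.5, 0],
    [-24, -25.5, 0],
    [-24, -25.5, 0],
    [-24, -25.5, 0]
  ],
  "spin": [0, 0, 0, 0, 0, 0, 0, 0, 0, 0],
  "jaw": [94, 94, 94, 94, 94, 94, 94, 94, 94, 70]
}}

```text
clock: 1.77
ee_pos: [0.4773, -0.0682, 0.2259]
ee_rot: [-0.0, 0.111, 0.994, 0.0]
contact_force: [0.3, -0.1, 0.6]
gripper_width: 0.0902
gripper_force: 0.0
```

>>> {"op": "move_arm", "data": {
  "dp": [
    [-24, -25.5, 0],
    [-24, -25.5, 0],
    [-24, -25.5, 0],
    [-10, -12, 0],
    [0, 0, 0],
    [0, 0, 0]
  ],
  "spin": [0, 0, 0, 0, 0, 0],
  "jaw": [70, 70, 70, 70, 70, 70]
}}

```text
clock: 2.27
ee_pos: [0.5372, -0.1711, 0.2253]
ee_rot: [-0.001, 0.111, 0.994, 0.001]
contact_force: [-0.1, -0.2, 0.3]
gripper_width: 0.0699
gripper_force: 0.0
```

```bash
python3 - <<'E'
from h import *
o=get_obs();print(o['clock'],o['ee_pos'],o['ee_rot'],o['contact_force']);print(to_tool(np.array([.550,-.186,.112])-o['ee_pos']))
E
```

```text
2.2667 [ 0.53722238 -0.17112018  0.22529074] [-1.19418315e-03  1.11300474e-01  9.93785843e-01  6.90343731e-04] [-0.0989373  -0.1901096   0.28581709]
[-16.03897288 -11.80982516 113.23757542]
```

>>> {"op": "move_arm", "data": {
  "dp": [
    [-8, -6, 0],
    [-8, -6, 10],
    [0, 0, 30],
    [0, 0, 30],
    [0, 0, 25],
    [0, 0, 14],
    [0, 0, 4],
    [0, 0, 0],
    [0, 0, 0]
  ],
  "spin": [0, 0, 0, 0, 0, 0, 0, 0, 0],
  "jaw": [70, 70, 70, 70, 70, 70, 70, 70, 70]
}}

```text
clock: 3.02
ee_pos: [0.5511, -0.186, 0.1143]
ee_rot: [0.001, 0.11, 0.994, -0.0]
contact_force: [0.5, -0.1, 0.4]
gripper_width: 0.07
gripper_force: 0.0
```

>>> {"op": "move_arm", "data": {
  "dp": [
    [0, 0, 0],
    [0, 0, 0],
    [0, 0, 0],
    [0, 0, 0],
    [0, 0, 0],
    [0, 0, 0]
  ],
  "spin": [0, 0, 0, 0, 0, 0],
  "jaw": [45, 38, 34, 31, 29, 27],
  "force": 4
}}

```text
clock: 3.52
ee_pos: [0.5507, -0.1862, 0.1137]
ee_rot: [0.0, 0.111, 0.994, -0.0]
contact_force: [-0.3, -0.1, 0.2]
gripper_width: 0.0336
gripper_force: 0.0
```

>>> {"op": "move_arm", "data": {
  "dp": [
    [0, 0, 0],
    [0, 0, 0],
    [0, 0, 0],
    [0, 0, 0],
    [0, 0, 0],
    [0, 0, 0]
  ],
  "spin": [0, 0, 0, 0, 0, 0],
  "jaw": [27, 25, 23, 20, 18, 16],
  "force": 4
}}

```text
clock: 4.02
ee_pos: [0.5506, -0.1865, 0.1136]
ee_rot: [0.0, 0.111, 0.994, -0.0]
contact_force: [-0.1, -2.2, 1.7]
gripper_width: 0.026
gripper_force: 4.0
```

>>> {"op": "move_arm", "data": {
  "dp": [
    [0, 0, 0],
    [0, 0, 0],
    [0, 0, 0],
    [0, 0, 0],
    [0, 0, 0],
    [0, 0, 0]
  ],
  "spin": [0, 0, 0, 0, 0, 0],
  "jaw": [10, 10, 10, 10, 10, 10],
  "force": 50
}}

```text
clock: 4.52
ee_pos: [0.5506, -0.1863, 0.1136]
ee_rot: [0.0, 0.111, 0.994, -0.0]
contact_force: [-1.7, -2.7, 1.5]
gripper_width: 0.0253
gripper_force: 50.0
```

>>> {"op": "move_arm", "data": {
  "dp": [
    [0, 0, -3],
    [0, 0, -8],
    [0, 0, -15],
    [0, 0, -20],
    [0, 0, -25],
    [0, 0, -25],
    [0, 0, -30],
    [0, 0, -30],
    [0, 0, -20],
    [0, 0, -10]
  ],
  "spin": [0, 0, 0, 0, 0, 0, 0, 0, 0, 0],
  "jaw": [10, 10, 10, 10, 10, 10, 10, 10, 10, 10]
}}

```text
clock: 5.35
ee_pos: [0.5513, -0.1857, 0.3033]
ee_rot: [0.002, 0.11, 0.994, -0.0]
contact_force: [1.1, 0.1, -1.3]
gripper_width: 0.0253
gripper_force: 50.0
```

>>> {"op": "move_arm", "data": {
  "dp": [
    [0, 20, 0],
    [0, 30, 0],
    [0, 35, 0],
    [0, 35, 0],
    [0, 35, 0],
    [0, 35, 0],
    [0, 30, 0],
    [0, 15, 0],
    [0, 0, 0],
    [0, 0, 0]
  ],
  "spin": [0, 0, 0, 0, 0, 0, 0, 0, 0, 0],
  "jaw": [10, 10, 10, 10, 10, 10, 10, 10, 10, 10]
}}

```text
clock: 6.18
ee_pos: [0.6019, 0.0435, 0.2983]
ee_rot: [-0.001, 0.11, 0.994, -0.0]
contact_force: [1.0, 0.1, -2.4]
gripper_width: 0.0257
gripper_force: 50.0
```

```bash
python3 - <<'E'
from h import *
o=get_obs();print(o['clock'],o['ee_pos'],o['ee_rot'],o['contact_force'],o['torque'],o['joint_positions'])
p,d=grab('scene','s1')
c=camera_params('scene');E=np.array(c['extrinsics']);K=np.array(c['K']);
uv=cv2.projectPoints(o['ee_pos'][None],cv2.Rodrigues(E[:3,:3])[0],E[:3,3],K,np.array(c['distortion']))[0][0,0];print(uv)
u,v=np.round(uv).astype(int)
cv2.imwrite('pics/c1.png',cv2.resize(p[v-30:v+50,u-40:u+40],(600,600),interpolation=cv2.INTER_CUBIC))
E
```

```text
6.1833 [0.60189943 0.04345373 0.29826093] [-1.22474928e-03  1.09954431e-01  9.93935787e-01 -4.16683477e-04] [ 0.95198475  0.14326059 -2.38491552] [-0.04664808  0.02858185 -0.0293125 ] [-2.15024609e-02  2.13454236e-01  1.04553315e+00 -6.44757019e-04
  1.88511888e+00 -1.37214277e+00]
[339.95349455 139.25621973]
```

View pics/c1.png

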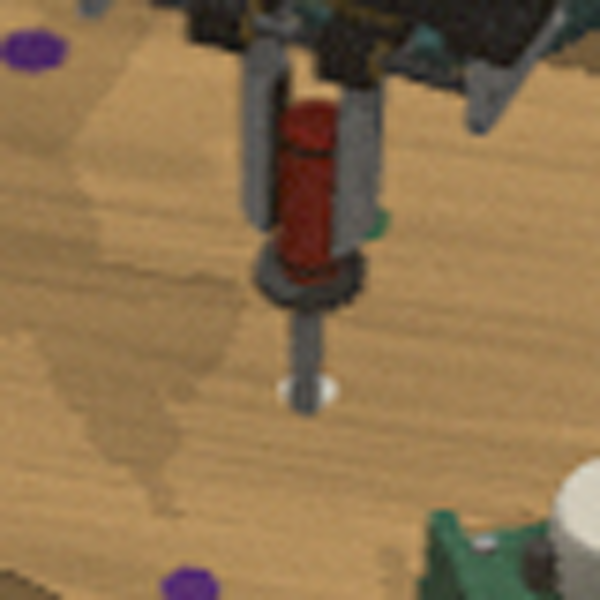

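The drift is held. In the crop the shank is centred at x≈306 and the guard disc at ≈311, with the tip near (306,410). I'll turn the wrist to separate the shank's offset from camera bias.

>>> {"op": "move_arm", "data": {
  "dp": [
    [0, 0, 0],
    [0, 0, 0],
    [0, 0, 0],
    [0, 0, 0],
    [0, 0, 0],
    [0, 0, 0],
    [0, 0, 0],
    [0, 0, 0],
    [0, 0, 0],
    [0, 0, 0]
  ],
  "spin": [0.12, 0.12, 0.12, 0.12, 0.12, 0.12, 0.12, 0.12, 0.12, 0.12],
  "jaw": [10, 10, 10, 10, 10, 10, 10, 10, 10, 10]
}}

```text
clock: 7.07
ee_pos: [0.6019, 0.0409, 0.2994]
ee_rot: [-0.0, 0.656, 0.755, -0.0]
contact_force: [0.1, 0.4, -2.7]
gripper_width: 0.0256
gripper_force: 50.0
```

>>> {"op": "move_arm", "data": {
  "dp": [
    [0, 0, 0],
    [0, 0, 0],
    [0, 0, 0],
    [0, 0, 0],
    [0, 0, 0]
  ],
  "spin": [0.12, 0.12, 0.12, 0, 0],
  "jaw": [10, 10, 10, 10, 10]
}}

```text
clock: 7.48
ee_pos: [0.6021, 0.0415, 0.2994]
ee_rot: [-0.0, 0.777, 0.629, -0.0]
contact_force: [0.6, 0.6, -3.1]
gripper_width: 0.0254
gripper_force: 50.0
```

```bash
python3 - <<'E'
from h import *
o=get_obs();print(o['clock'],o['ee_pos'],o['ee_rot'],o['contact_force'],o['joint_positions'][5])
grab('scene','s2')
E
```

```text
7.4833 [0.60206059 0.04148487 0.29943917] [-3.32431803e-06  7.77389026e-01  6.29020083e-01 -1.94033302e-04] [ 0.55199369  0.64010426 -3.0607232 ] 0.1851459314370505
```

>>> {"op": "move_arm", "data": {
  "dp": [
    [0, 0, 0],
    [0, 0, 0],
    [0, 0, 0],
    [0, 0, 0],
    [0, 0, 0],
    [0, 0, 0],
    [0, 0, 0],
    [0, 0, 0],
    [0, 0, 0],
    [0, 0, 0]
  ],
  "spin": [0.12, 0.12, 0.12, 0.12, 0.12, 0.12, 0.12, 0.12, 0.12, 0.12],
  "jaw": [10, 10, 10, 10, 10, 10, 10, 10, 10, 10]
}}

```text
clock: 8.37
ee_pos: [0.6022, 0.0425, 0.2994]
ee_rot: [0.0, 0.997, 0.078, -0.0]
contact_force: [-0.3, 0.3, -2.9]
gripper_width: 0.0253
gripper_force: 50.0
```

>>> {"op": "move_arm", "data": {
  "dp": [
    [0, 0, 0],
    [0, 0, 0],
    [0, 0, 0],
    [0, 0, 0],
    [0, 0, 0]
  ],
  "spin": [0.12, 0.12, 0.12, 0, 0],
  "jaw": [10, 10, 10, 10, 10]
}}

```text
clock: 8.78
ee_pos: [0.6022, 0.0427, 0.2995]
ee_rot: [-0.0, 0.995, -0.098, -0.0]
contact_force: [0.4, -1.0, -2.5]
gripper_width: 0.0255
gripper_force: 50.0
```

```bash
python3 - <<'E'
from h import *
o=get_obs();print(o['clock'],o['ee_pos'],o['ee_rot'],o['contact_force'],o['joint_positions'][5])
grab('scene','s3')
f=lambda k:cv2.resize(cv2.imread(f'pics/{k}.png')[134:174,320:360],(400,400),interpolation=cv2.INTER_CUBIC)
L=[f('s1'),f('s2'),f('s3')]
cv2.imwrite('pics/c2.png',np.hstack([x[:,70:330] for x in L]))
E
```

```text
8.7833 [0.60218087 0.04267623 0.29946117] [-8.32887288e-06  9.95184805e-01 -9.80163370e-02 -4.40165276e-05] [ 0.396998   -0.99545445 -2.53530559] 1.7439949703682778
```

View pics/c2.png

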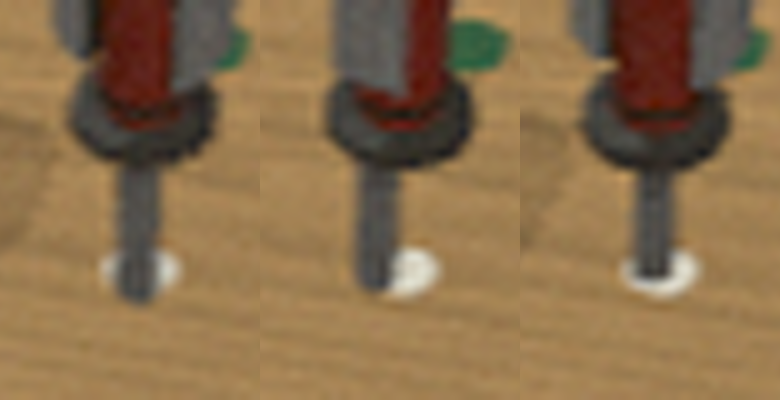

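Tip ends in the crop panels, measured from each panel's left edge, are (138,300), (116,291) and (133,280). The disc centres are at x≈143, 140 and 137.

```bash
python3 - <<'E'
from h import *
from scipy.spatial.transform import Rotation as R
from scipy.optimize import least_squares
ee=[[.6019,.04345,.2983],[.60206,.0415,.2994],[.60218,.0427,.2995]]
q=[[0,.110,.994,0],[0,.7774,.6290,0],[0,.9952,-.0980,0]]
# full model: shank visible bottom edge: project tip circle, lowest row ; shank mid x
c=camera_params('scene');E=np.array(c['extrinsics']);K=np.array(c['K']);D=np.array(c['distortion'])
pr=lambda P:cv2.projectPoints(np.array(P,float),cv2.Rodrigues(E[:3,:3])[0],E[:3,3],K,D)[0][:,0]
a=np.linspace(0,2*np.pi,73)[:-1]; C=np.c_[np.cos(a),np.sin(a),0*a]
tip=np.array([[138,300],[116,291],[133,280]])
dx=np.array([143,140,137]); db=np.array([165,168,170])
px=lambda x,y:np.c_[(np.array(x)+70.5)/10-.5+320,(np.array(y)+.5)/10-.5+134]
T=px(tip[:,0],tip[:,1]);DX=px(dx,db)
def res(p):
    ox,oy,bx,by,hz=p; r=[]
    for i in range(3):
        Q=R.from_quat([q[i][1],q[i][2],q[i][3],0])
        A=np.array(ee[i])+[bx,by,-hz]
        s=pr(A+Q.apply([ox,oy,0])+[0,0,-.062]+.0065*C)
        g=pr(A+.022*C)
        r+=[(s[:,0].min()+s[:,0].max())/2-T[i,0], s[:,1].max()-T[i,1], (g[:,0].min()+g[:,0].max())/2-DX[i,0], g[:,1].max()-DX[i,1]]
    return np.array(r)
s=least_squares(res,[0,0,0,0,.0236]);print(s.x*1000,np.hypot(*s.x[:2])*1000,np.round(s.fun,2))
J=np.linalg.inv(s.jac.T@s.jac);print(np.sqrt(np.diag(J))*.25*1000)
f=lambda p:np.r_[res([6e-3*np.cos(p[0]),6e-3*np.sin(p[0]),p[1],p[2],p[3]])]
s2=least_squares(f,[np.arctan2(s.x[1],s.x[0]),0,0,.0236]);print(s2.x,6*np.cos(s2.x[0]),6*np.sin(s2.x[0]),np.round(s2.fun,2))
E
```

```text
[-3.57906195  2.1501762  -6.66735919  1.71859135 28.87287151] 4.175277487477948 [ 0.1   0.15 -0.06  0.49  0.11 -0.15 -0.42 -0.17 -0.   -0.02  0.28 -0.3 ]
[ 0.55405466  0.51340355 18.23151488  3.49626007 16.66632993]
[ 2.60078490e+00 -2.00406246e-02 -5.42540435e-04  4.10178415e-02] -5.143758639357456 3.0889718451348065 [ 0.26  0.46  0.03  0.55 -0.36 -0.19 -0.32 -0.1   0.02 -0.5   0.37 -0.24]
```

```bash
cat > fit.py <<'E'
from h import *
from scipy.spatial.transform import Rotation as R
from scipy.optimize import least_squares
ee=[[.6019,.04345,.2983],[.60206,.0415,.2994],[.60218,.0427,.2995]]
q=[[0,.110,.994,0],[0,.7774,.6290,0],[0,.9952,-.0980,0]]
c=camera_params('scene');E=np.array(c['extrinsics']);K=np.array(c['K']);D=np.array(c['distortion'])
pr=lambda P:cv2.projectPoints(np.array(P,float),cv2.Rodrigues(E[:3,:3])[0],E[:3,3],K,D)[0][:,0]
a=np.linspace(0,2*np.pi,73)[:-1]; C=np.c_[np.cos(a),np.sin(a),0*a]
# subpixel shank centre columns, rows 152..160: dark blob vs background
ims=[cv2.GaussianBlur(cv2.imread(f'pics/s{k}.png'),(0,0),.5).astype(float)[...,2] for k in(1,2,3)]
obs=[]
for i,im in enumerate(ims):
    for r in range(152,160):
        row=im[r,322:350]; bg=np.median(row); w=np.clip(bg-25-row,0,None); k=np.argmax(w); sl=slice(max(k-4,0),k+5)
        obs.append((i,r,322+(np.arange(28)[sl]*w[sl]).sum()/w[sl].sum()))
for i in range(3): print([round(o[2],2) for o in obs if o[0]==i])
T=[(300.5)/10-.5+134,(291.5)/10-.5+134,(280.5)/10-.5+134]
DX=(np.array([143,140,137])+70.5)/10-.5+320
def res(p):
    th,gx,bx,by=p; o=np.array([gx+.006*np.cos(th),.006*np.sin(th),0]); r=[]
    for i in range(3):
        Q=R.from_quat([q[i][1],q[i][2],q[i][3],0]); A=np.array(ee[i])+[bx,by,-.0236]
        S=A+Q.apply(o); L=pr([S-[0,0,.025],S-[0,0,.062]])
        for k,rr,x in obs:
            if k==i: r.append((np.interp(rr,L[:,1],L[:,0])-x)*.5)
        s=pr(S-[0,0,.062]+.0065*C); g=pr(A+Q.apply([gx,0,0])+.022*C)
        r+=[s[:,1].max()-T[i],(g[:,0].min()+g[:,0].max())/2-DX[i]]
    return np.array(r)
for t0 in(2,2.6,3.2):
    s=least_squares(res,[t0,0,0,0],x_scale=[1,.01,.01,.01],loss='soft_l1',f_scale=.3);print(s.x,s.cost,1000*np.array([s.x[1]+.006*np.cos(s.x[0]),.006*np.sin(s.x[0])]))
print(np.round(s.fun,2))
E
python3 fit.py
```

```text
[np.float64(340.41), np.float64(340.41), np.float64(340.48), np.float64(340.48), np.float64(340.5), np.float64(340.38), np.float64(340.34), np.float64(340.22)]
[np.float64(338.39), np.float64(338.33), np.float64(338.32), np.float64(338.31), np.float64(338.2), np.float64(338.2), np.float64(338.16), np.float64(337.97)]
[np.float64(340.07), np.float64(339.97), np.float64(340.04), np.float64(339.98), np.float64(340.01), np.float64(339.97), np.float64(339.96), np.float64(339.77)]
[ 2.81493795e+00  1.90521282e-03 -8.19840436e-04  2.42857490e-03] 0.05843603838079489 [-3.77751359  1.92525859]
[ 2.81493798e+00  1.90521292e-03 -8.19840411e-04  2.42857487e-03] 0.058436038380798666 [-3.77751355  1.92525839]
[ 2.81493793e+00  1.90521278e-03 -8.19840456e-04  2.42857491e-03] 0.05843603838080179 [-3.7775136   1.92525866]
[ 0.05  0.05 -0.   -0.02 -0.04 -0.    0.    0.05  0.2   0.08 -0.03 -0.01
 -0.02 -0.03  0.01  0.    0.    0.09 -0.18  0.04 -0.01  0.03 -0.03 -0.01
 -0.04 -0.03 -0.04  0.03 -0.01 -0.12]
```

>>> {"op": "move_arm", "data": {
  "dp": [
    [0, 0, 0],
    [0, 0, 0],
    [0, 0, 0],
    [0, 0, 0],
    [0, 0, 0],
    [0, 0, 0],
    [0, 0, 0],
    [0, 0, 0],
    [0, 0, 0],
    [0, 0, 0]
  ],
  "spin": [-0.12, -0.12, -0.12, -0.12, -0.12, -0.12, -0.12, -0.12, -0.12, -0.12],
  "jaw": [10, 10, 10, 10, 10, 10, 10, 10, 10, 10]
}}

```text
clock: 9.67
ee_pos: [0.6022, 0.0429, 0.2995]
ee_rot: [-0.0, 0.875, 0.483, -0.0]
contact_force: [1.1, 0.0, -2.8]
gripper_width: 0.0252
gripper_force: 50.0
```

>>> {"op": "move_arm", "data": {
  "dp": [
    [0, 0, 0],
    [0, 0, 0],
    [0, 0, 0],
    [0, 0, 0],
    [0, 0, 0],
    [0, 0, 0],
    [0, 0, 0],
    [0, 0, 0],
    [0, 0, 0],
    [0, 0, 0]
  ],
  "spin": [-0.12, -0.12, -0.12, -0.12, -0.12, -0.12, -0.12, -0.12, -0.12, -0.12],
  "jaw": [10, 10, 10, 10, 10, 10, 10, 10, 10, 10]
}}

```text
clock: 10.5
ee_pos: [0.6022, 0.043, 0.2995]
ee_rot: [-0.0, 0.45, 0.893, 0.0]
contact_force: [0.0, 0.3, -2.2]
gripper_width: 0.0257
gripper_force: 50.0
```

>>> {"op": "move_arm", "data": {
  "dp": [
    [0, 0, 0],
    [0, 0, 0],
    [0, 0, 0],
    [0, 0, 0],
    [0, 0, 0],
    [0, 0, 0],
    [0, 0, 0],
    [0, 0, 0],
    [0, 0, 0]
  ],
  "spin": [-0.12, -0.12, -0.12, -0.12, -0.12, -0.12, 0, 0, 0],
  "jaw": [10, 10, 10, 10, 10, 10, 10, 10, 10]
}}

```text
clock: 11.25
ee_pos: [0.6022, 0.043, 0.2995]
ee_rot: [0.0, 0.111, 0.994, 0.0]
contact_force: [0.6, -0.3, -3.1]
gripper_width: 0.0254
gripper_force: 50.0
```

```bash
python3 - <<'E'
from h import *
from scipy.optimize import least_squares
for n,z in(('top','top0'),('scene','scene0')):
    c=camera_params(n);E=np.array(c['extrinsics']);K=np.array(c['K']);D=np.array(c['distortion'])
    pr=lambda P:cv2.projectPoints(np.array(P,float),cv2.Rodrigues(E[:3,:3])[0],E[:3,3],K,D)[0][:,0]
    g=cv2.GaussianBlur(cv2.imread(f'pics/{z}.png'),(0,0),.6).astype(np.float32)[...,2]
    c0=pr([[.541,.174,.125]])[0]; x0,y0=(c0-25).astype(int)
    U,V=np.meshgrid(np.arange(x0,x0+50)*1.,np.arange(y0,y0+50)*1.); I=g[y0:y0+50,x0:x0+50]
    # render by soft-edged top disc + side + hole using ground-plane intersection
    q=cv2.undistortPoints(np.stack([U.ravel(),V.ravel()],1)[:,None],K,D)[:,0]
    d=np.c_[q,np.ones(len(q))]@E[:3,:3]; o=-E[:3,:3].T@E[:3,3]
    P=lambda h:(o+d*((h-o[2])/d[:,2])[:,None])[:,:2]
    def res(p):
        x,y,A,B,S,s=p; r=np.hypot(*(P(.125)-[x,y]).T)*1000
        m=1/(1+np.exp((r-34)/s))*1/(1+np.exp((8.75-r)/s))
        w=(abs(r-34)<4)|(r<14); w&=W
        return (w*(B+(A-B)*m-I.ravel()))/20
    # exclude the side of collar (toward camera) for scene: only far half + hole
    r0=P(.125)-[.541,.174]; cd=o[:2]-[.541,.174]; W=(r0@cd/np.hypot(*cd)<(.003 if n=='scene' else .05))|(np.hypot(*r0.T)<.016)
    for k in range(2):
        s=least_squares(res,[.541,.174,200,60,0,1.],x_scale=[1e-3,1e-3,20,20,1,.3],loss='soft_l1')
    print(n,s.x,s.cost)
o=get_obs();print(o['clock'],o['ee_pos'],o['ee_rot'],o['contact_force'])
E
```

```text
top [  0.54053412   0.17301917 172.25456389  44.51552798   0.
   1.95604427] 121.79497134940308
scene [6.91930015e-01 1.88625081e-01 5.19266494e+02 1.01315693e+04
 0.00000000e+00 6.55085475e+01] 0.0
11.25 [0.60222508 0.04300793 0.29947871] [7.12828111e-06 1.11364018e-01 9.93779681e-01 3.63537233e-05] [ 0.5941239  -0.34325181 -3.05083642]<stdin>:15: RuntimeWarning: overflow encountered in exp
```

>>> {"op": "move_arm", "data": {
  "dp": [
    [12, 15, 0],
    [16, 20, 5],
    [18, 22, 10],
    [18, 22, 16],
    [16, 20, 18],
    [11.8, 13, 18],
    [0, 0, 10],
    [0, 0, 0],
    [0, 0, 0],
    [0, 0, 0]
  ],
  "spin": [0, 0, 0, 0, 0, 0, 0, 0, 0, 0],
  "jaw": [10, 10, 10, 10, 10, 10, 10, 10, 10, 10]
}}

```text
clock: 12.08
ee_pos: [0.5384, 0.1717, 0.2237]
ee_rot: [0.001, 0.111, 0.994, 0.0]
contact_force: [-0.1, -0.1, -2.9]
gripper_width: 0.0255
gripper_force: 50.0
```

```bash
python3 - <<'E'
from h import *
o=get_obs();print(o['clock'],o['ee_pos'],o['ee_rot'],o['contact_force'])
p,_=grab('scene','s4')
m=cv2.resize(p[140:200,350:420],(700,600),interpolation=cv2.INTER_CUBIC)
c=camera_params('scene');E=np.array(c['extrinsics']);K=np.array(c['K']);D=np.array(c['distortion'])
pr=lambda P:cv2.projectPoints(np.array(P,float),cv2.Rodrigues(E[:3,:3])[0],E[:3,3],K,D)[0][:,0]
t=o['ee_pos']+np.array([.0041,.001,-.0856])+[-.0008,.0024,0]
print((pr([t,t-[0,0,t[2]-.125]])-[350,140]+.5)*10-.5)
cv2.imwrite('pics/c4.png',m)
E
```

```text
12.0833 [0.53839032 0.17170521 0.2237049 ] [1.09987306e-03 1.11477329e-01 9.93766359e-01 1.40065708e-04] [-0.12358386 -0.11062071 -2.86167096]
[[344.40321541 333.42094025]
 [340.83381202 363.47527782]]
```

View pics/c4.png

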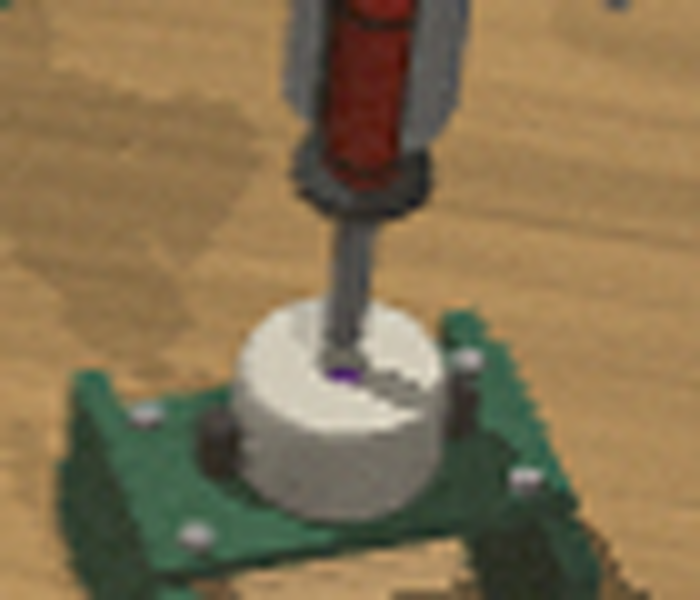

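The shank tip sits over the bore. The collar's top ellipse is centred at about (341,365), and my predicted landing point is (341,363), so they agree within 1 mm.

>>> {"op": "move_arm", "data": {
  "dp": [
    [0, 0, 2],
    [0, 0, 2],
    [0, 0, 2],
    [0, 0, 0],
    [0, 0, 0],
    [0, 0, 0]
  ],
  "spin": [0, 0, 0, 0, 0, 0],
  "jaw": [10, 10, 10, 10, 10, 10]
}}

```text
clock: 12.63
ee_pos: [0.5374, 0.1725, 0.2165]
ee_rot: [0.0, 0.111, 0.994, 0.0]
contact_force: [0.5, 0.4, -2.9]
gripper_width: 0.0254
gripper_force: 50.0
```

>>> {"op": "move_arm", "data": {
  "dp": [
    [-1.3, -0.2, 1],
    [0, 0, 1],
    [0, 0, 1],
    [0, 0, 1],
    [0, 0, 0.5],
    [0, 0, 0.5],
    [0, 0, 0]
  ],
  "spin": [0, 0, 0, 0, 0, 0, 0],
  "jaw": [10, 10, 10, 10, 10, 10, 10]
}}

```text
clock: 13.22
ee_pos: [0.5385, 0.1721, 0.2113]
ee_rot: [-0.0, 0.111, 0.994, 0.0]
contact_force: [-0.4, -0.5, -3.5]
gripper_width: 0.0256
gripper_force: 50.0
```

>>> {"op": "move_arm", "data": {
  "dp": [
    [0, 0, 0.5],
    [0, 0, 0.5],
    [0, 0, 0.5],
    [0, 0, 0]
  ],
  "spin": [0, 0, 0, 0],
  "jaw": [10, 10, 10, 10]
}}

```text
clock: 13.55
ee_pos: [0.5385, 0.1721, 0.2099]
ee_rot: [-0.0, 0.111, 0.994, 0.0]
contact_force: [-0.5, 0.5, -3.3]
gripper_width: 0.0252
gripper_force: 50.0
```

>>> {"op": "move_arm", "data": {
  "dp": [
    [0, 0, 0.5],
    [0, 0, 0.5],
    [0, 0, 0]
  ],
  "spin": [0, 0, 0],
  "jaw": [10, 10, 10]
}}

```text
clock: 13.8
ee_pos: [0.5385, 0.172, 0.2088]
ee_rot: [-0.0, 0.111, 0.994, -0.0]
contact_force: [0.0, -0.0, -2.1]
gripper_width: 0.0258
gripper_force: 50.0
```

>>> {"op": "move_arm", "data": {
  "dp": [
    [0, 0, 0.5],
    [0, 0, 0.5],
    [0, 0, 0]
  ],
  "spin": [0, 0, 0],
  "jaw": [10, 10, 10]
}}

```text
clock: 14.05
ee_pos: [0.5385, 0.172, 0.2078]
ee_rot: [-0.0, 0.111, 0.994, 0.0]
contact_force: [-0.9, -0.5, -2.6]
gripper_width: 0.0254
gripper_force: 50.0
```

>>> {"op": "move_arm", "data": {
  "dp": [
    [0, 0, 0.5],
    [0, 0, 0.5],
    [0, 0, 0]
  ],
  "spin": [0, 0, 0],
  "jaw": [10, 10, 10]
}}

```text
clock: 14.3
ee_pos: [0.5385, 0.1721, 0.2068]
ee_rot: [-0.0, 0.111, 0.994, 0.0]
contact_force: [0.1, 0.4, -3.1]
gripper_width: 0.0254
gripper_force: 50.0
```

>>> {"op": "move_arm", "data": {
  "dp": [
    [0, 0, 0.5],
    [0, 0, 0.5],
    [0, 0, 0]
  ],
  "spin": [0, 0, 0],
  "jaw": [10, 10, 10]
}}

```text
clock: 14.55
ee_pos: [0.5385, 0.172, 0.2058]
ee_rot: [-0.0, 0.111, 0.994, 0.0]
contact_force: [0.7, -0.6, -2.1]
gripper_width: 0.0257
gripper_force: 50.0
```

The tip is 5 mm inside the bore with no side force. Next comes the steady push.

>>> {"op": "move_arm", "data": {
  "dp": [
    [0, 0, 0.5],
    [0, 0, 0.5],
    [0, 0, 0.5],
    [0, 0, 0.5],
    [0, 0, 0.5],
    [0, 0, 0.5]
  ],
  "spin": [0, 0, 0, 0, 0, 0],
  "jaw": [10, 10, 10, 10, 10, 10],
  "force": 60
}}

```text
clock: 15.05
ee_pos: [0.5385, 0.1721, 0.2029]
ee_rot: [-0.0, 0.111, 0.994, 0.0]
contact_force: [0.4, 0.1, -2.8]
gripper_width: 0.0258
gripper_force: 60.0
```

>>> {"op": "move_arm", "data": {
  "dp": [
    [0, 0, 0.5],
    [0, 0, 0.5],
    [0, 0, 0.5],
    [0, 0, 0.5]
  ],
  "spin": [0, 0, 0, 0],
  "jaw": [10, 10, 10, 10]
}}

```text
clock: 15.38
ee_pos: [0.5388, 0.1721, 0.2017]
ee_rot: [0.001, 0.111, 0.994, 0.0]
contact_force: [-0.8, -0.0, -0.2]
gripper_width: 0.0256
gripper_force: 60.0
```

Contact with the stub is starting. I'll continue slowly.

>>> {"op": "move_arm", "data": {
  "dp": [
    [0, 0, 0.5],
    [0, 0, 0.5],
    [0, 0, 0.5],
    [0, 0, 0.5]
  ],
  "spin": [0, 0, 0, 0],
  "jaw": [10, 10, 10, 10]
}}

```text
clock: 15.72
ee_pos: [0.5389, 0.1721, 0.2007]
ee_rot: [0.001, 0.111, 0.994, 0.0]
contact_force: [-1.7, -0.0, 7.6]
gripper_width: 0.025
gripper_force: 60.0
```

>>> {"op": "move_arm", "data": {
  "dp": [
    [0, 0, 0.5],
    [0, 0, 0.5],
    [0, 0, 0.5],
    [0, 0, 0.5]
  ],
  "spin": [0, 0, 0, 0],
  "jaw": [10, 10, 10, 10]
}}

```text
clock: 16.05
ee_pos: [0.539, 0.1722, 0.2003]
ee_rot: [0.002, 0.111, 0.994, 0.001]
contact_force: [-2.8, -1.5, 11.1]
gripper_width: 0.0252
gripper_force: 60.0
```

>>> {"op": "move_arm", "data": {
  "dp": [
    [0, 0, 0.5],
    [0, 0, 0.5],
    [0, 0, 0.5],
    [0, 0, 0.5]
  ],
  "spin": [0, 0, 0, 0],
  "jaw": [10, 10, 10, 10]
}}

```text
clock: 16.38
ee_pos: [0.539, 0.1722, 0.1999]
ee_rot: [0.002, 0.111, 0.994, 0.001]
contact_force: [-4.0, -1.3, 16.1]
gripper_width: 0.0249
gripper_force: 60.0
```

>>> {"op": "move_arm", "data": {
  "dp": [
    [0, 0, 0.5],
    [0, 0, 0.5],
    [0, 0, 0.5],
    [0, 0, 0.5]
  ],
  "spin": [0, 0, 0, 0],
  "jaw": [10, 10, 10, 10]
}}

```text
clock: 16.72
ee_pos: [0.5389, 0.1723, 0.1961]
ee_rot: [0.002, 0.111, 0.994, 0.001]
contact_force: [-2.2, -0.6, 6.7]
gripper_width: 0.025
gripper_force: 60.0
```

>>> {"op": "move_arm", "data": {
  "dp": [
    [0, 0, 0.5],
    [0, 0, 0.5],
    [0, 0, 0.5],
    [0, 0, 0.5],
    [0, 0, 0.5],
    [0, 0, 0.5],
    [0, 0, 0.5],
    [0, 0, 0.5]
  ],
  "spin": [0, 0, 0, 0, 0, 0, 0, 0],
  "jaw": [10, 10, 10, 10, 10, 10, 10, 10]
}}

```text
clock: 17.38
ee_pos: [0.5389, 0.1723, 0.1913]
ee_rot: [0.001, 0.111, 0.994, 0.001]
contact_force: [-2.5, -0.3, 6.7]
gripper_width: 0.0255
gripper_force: 60.0
```

>>> {"op": "move_arm", "data": {
  "dp": [
    [0, 0, 0.5],
    [0, 0, 0.5],
    [0, 0, 0.5],
    [0, 0, 0.5],
    [0, 0, 0.5],
    [0, 0, 0.5],
    [0, 0, 0.5],
    [0, 0, 0.5]
  ],
  "spin": [0, 0, 0, 0, 0, 0, 0, 0],
  "jaw": [10, 10, 10, 10, 10, 10, 10, 10]
}}

```text
clock: 18.05
ee_pos: [0.5389, 0.1723, 0.1872]
ee_rot: [0.001, 0.111, 0.994, 0.001]
contact_force: [-2.8, 0.2, 8.3]
gripper_width: 0.0255
gripper_force: 60.0
```

>>> {"op": "move_arm", "data": {
  "dp": [
    [0, 0, 0.5],
    [0, 0, 0.5],
    [0, 0, 0.5],
    [0, 0, 0.5],
    [0, 0, 0.5],
    [0, 0, 0.5],
    [0, 0, 0.5],
    [0, 0, 0.5]
  ],
  "spin": [0, 0, 0, 0, 0, 0, 0, 0],
  "jaw": [10, 10, 10, 10, 10, 10, 10, 10]
}}

```text
clock: 18.72
ee_pos: [0.5389, 0.1724, 0.1832]
ee_rot: [0.001, 0.111, 0.994, 0.001]
contact_force: [-1.6, -0.1, 7.1]
gripper_width: 0.0253
gripper_force: 60.0
```

>>> {"op": "move_arm", "data": {
  "dp": [
    [0, 0, 0.5],
    [0, 0, 0.5],
    [0, 0, 0.5],
    [0, 0, 0.5],
    [0, 0, 0.5],
    [0, 0, 0.5],
    [0, 0, 0.5],
    [0, 0, 0.5],
    [0, 0, 0.5],
    [0, 0, 0.5]
  ],
  "spin": [0, 0, 0, 0, 0, 0, 0, 0, 0, 0],
  "jaw": [10, 10, 10, 10, 10, 10, 10, 10, 10, 10]
}}

```text
clock: 19.55
ee_pos: [0.5389, 0.1724, 0.1787]
ee_rot: [0.001, 0.111, 0.994, 0.001]
contact_force: [-2.7, -0.6, 2.0]
gripper_width: 0.0253
gripper_force: 60.0
```

>>> {"op": "move_arm", "data": {
  "dp": [
    [0, 0, 0.5],
    [0, 0, 0.5],
    [0, 0, 0.5],
    [0, 0, 0.5],
    [0, 0, 0.5],
    [0, 0, 0.5],
    [0, 0, 0],
    [0, 0, 0]
  ],
  "spin": [0, 0, 0, 0, 0, 0, 0, 0],
  "jaw": [10, 10, 10, 10, 10, 10, 10, 10]
}}

```text
clock: 20.22
ee_pos: [0.5381, 0.1722, 0.1724]
ee_rot: [-0.001, 0.111, 0.994, 0.0]
contact_force: [-1.0, 2.2, -3.2]
gripper_width: 0.0256
gripper_force: 60.0
```

The force has dropped back to the drift's own weight, so the stub is free. I'll go 2 mm further to be sure, then withdraw and look.

>>> {"op": "move_arm", "data": {
  "dp": [
    [0, 0, 0.7],
    [0, 0, 0.7],
    [0, 0, 0.6],
    [0, 0, 0]
  ],
  "spin": [0, 0, 0, 0],
  "jaw": [10, 10, 10, 10]
}}

```text
clock: 20.55
ee_pos: [0.5386, 0.1723, 0.1711]
ee_rot: [0.0, 0.111, 0.994, 0.0]
contact_force: [-1.1, 3.7, -1.9]
gripper_width: 0.0251
gripper_force: 60.0
```

>>> {"op": "move_arm", "data": {
  "dp": [
    [0, 0, -1],
    [0, 0, -3],
    [0, 0, -5],
    [0, 0, -6],
    [0, 0, -6],
    [0, 0, -6],
    [0, 0, -6],
    [0, 0, -6],
    [0, 0, -6],
    [0, 0, -5]
  ],
  "spin": [0, 0, 0, 0, 0, 0, 0, 0, 0, 0],
  "jaw": [10, 10, 10, 10, 10, 10, 10, 10, 10, 10]
}}

```text
clock: 21.38
ee_pos: [0.5392, 0.1718, 0.2224]
ee_rot: [0.001, 0.111, 0.994, 0.0]
contact_force: [1.0, -0.0, -2.9]
gripper_width: 0.0256
gripper_force: 60.0
```

>>> {"op": "move_arm", "data": {
  "dp": [
    [0, 0, -10],
    [0, 0, -15],
    [0, 0, -20],
    [0, 0, -20],
    [0, 0, -10],
    [0, 0, 0],
    [0, 0, 0]
  ],
  "spin": [0, 0, 0, 0, 0, 0, 0],
  "jaw": [10, 10, 10, 10, 10, 10, 10]
}}

```text
clock: 21.97
ee_pos: [0.5389, 0.1721, 0.2965]
ee_rot: [0.001, 0.111, 0.994, 0.0]
contact_force: [-1.0, -1.2, -4.1]
gripper_width: 0.0252
gripper_force: 60.0
```

```bash
python3 - <<'E'
from h import *
o=get_obs();print(o['clock'],o['ee_pos'],o['ee_rot'],o['contact_force'])
p,_=grab('scene','s5');
a=cv2.resize(p[110:230,330:430],(500,600),interpolation=cv2.INTER_CUBIC)
cv2.imwrite('pics/c5.png',a)
print(to_tool(np.array([.5506,-.1863,o['ee_pos'][2]])-o['ee_pos']))
E
```

```text
21.9667 [0.53885461 0.17205089 0.29649262] [6.90375829e-04 1.10717405e-01 9.93851670e-01 1.94332134e-04] [-1.01108067 -1.16367823 -4.06240184]
[-9.03112595e+01 -3.46982976e+02  7.92560483e-02]
```

View pics/c5.png

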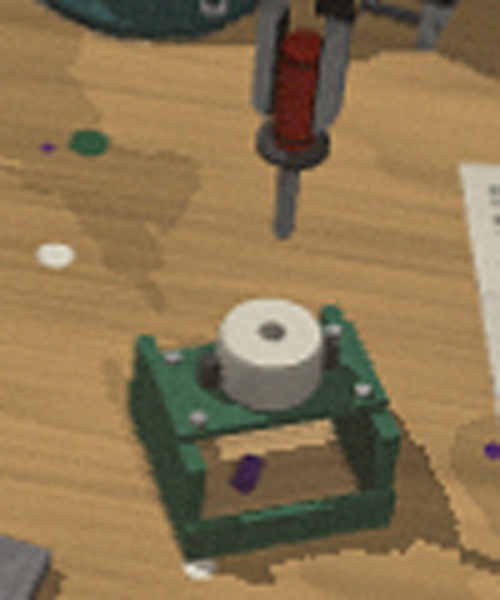

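The purple stub lies in the tray near (247,473) in the crop, and the bore is empty. Now I'll take the drift back to its stand.

>>> {"op": "move_arm", "data": {
  "dp": [
    [-5, -18, 0],
    [-8, -31, 0],
    [-9, -35, 0],
    [-9, -35, 0],
    [-9, -35, 0],
    [-9, -35, 0],
    [-9, -35, 0],
    [-9, -35, 0],
    [-9, -35, 0],
    [-9, -35, 0]
  ],
  "spin": [0, 0, 0, 0, 0, 0, 0, 0, 0, 0],
  "jaw": [10, 10, 10, 10, 10, 10, 10, 10, 10, 10]
}}

```text
clock: 22.85
ee_pos: [0.5482, -0.1691, 0.2938]
ee_rot: [-0.002, 0.111, 0.994, 0.001]
contact_force: [0.9, 0.1, -2.6]
gripper_width: 0.0254
gripper_force: 60.0
```

>>> {"op": "move_arm", "data": {
  "dp": [
    [-5, -18, 0],
    [0, 0, 0],
    [0, 0, 0],
    [0, 0, 0]
  ],
  "spin": [0, 0, 0, 0],
  "jaw": [10, 10, 10, 10]
}}

```text
clock: 23.18
ee_pos: [0.5497, -0.1854, 0.2946]
ee_rot: [-0.001, 0.11, 0.994, 0.001]
contact_force: [-0.2, 0.7, -3.7]
gripper_width: 0.0254
gripper_force: 60.0
```

```bash
python3 - <<'E'
from h import *
o=get_obs();print(o['clock'],o['ee_pos'],o['ee_rot'],o['contact_force'])
print(to_tool(np.array([.5506,-.1863,.1136])-o['ee_pos']))
p,d=grab('scene','s6'); im=cv2.imread('pics/scene0.png')
a=lambda p:cv2.resize(p[80:200,230:330],(400,480),interpolation=cv2.INTER_CUBIC)
cv2.imwrite('pics/c6.png',np.hstack([a(p),a(im)]))
# board corners -> stand centre, top cam (initial)
E
```

```text
23.1833 [ 0.54968235 -0.18544251  0.2946459 ] [-1.14101094e-03  1.10446498e-01  9.93881102e-01  7.89540373e-04] [-0.16893768  0.71033967 -3.67122891]
[ -1.52571096  -0.87361351 181.04171903]
```

View pics/c6.png

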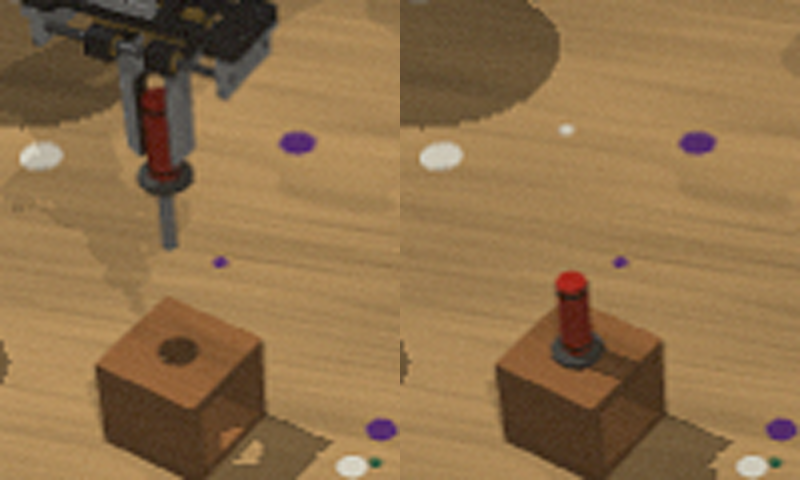

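The stand hole is centred near (179,351) in the crop, and the drift hangs upright above it.

```bash
python3 - <<'E'
from h import *
h=atz('scene',274.4,167.4,.09)-[-.0008,.0024,0];print(h)
E
```

```text
[ 0.54942173 -0.18651639  0.09      ]
```

>>> {"op": "move_arm", "data": {
  "dp": [
    [0, 0, 15],
    [0, 0, 25],
    [0, 0, 25],
    [0, 0, 15],
    [0, 0, 8],
    [0, 0, 4],
    [0, 0, 4],
    [0, 0, 4],
    [0, 0, 0]
  ],
  "spin": [0, 0, 0, 0, 0, 0, 0, 0, 0],
  "jaw": [10, 10, 10, 10, 10, 10, 10, 10, 10]
}}

```text
clock: 23.98
ee_pos: [0.5503, -0.1861, 0.1964]
ee_rot: [0.0, 0.111, 0.994, -0.0]
contact_force: [-0.2, 0.2, -3.4]
gripper_width: 0.0256
gripper_force: 60.0
```

>>> {"op": "move_arm", "data": {
  "dp": [
    [0, 0, 5],
    [0, 0, 10],
    [0, 0, 12],
    [0, 0, 12],
    [0, 0, 12],
    [0, 0, 10],
    [0, 0, 6],
    [0, 0, 4],
    [0, 0, 1],
    [0, 0, 0]
  ],
  "spin": [0, 0, 0, 0, 0, 0, 0, 0, 0, 0],
  "jaw": [10, 10, 10, 10, 10, 10, 10, 10, 10, 10]
}}

```text
clock: 24.82
ee_pos: [0.5501, -0.1863, 0.1238]
ee_rot: [-0.0, 0.111, 0.994, 0.0]
contact_force: [-0.2, -0.1, -2.0]
gripper_width: 0.0254
gripper_force: 60.0
```

>>> {"op": "move_arm", "data": {
  "dp": [
    [0, 0, 2],
    [0, 0, 2],
    [0, 0, 2],
    [0, 0, 1],
    [0, 0, 1],
    [0, 0, 0],
    [0, 0, 0]
  ],
  "spin": [0, 0, 0, 0, 0, 0, 0],
  "jaw": [10, 10, 10, 10, 10, 10, 10]
}}

```text
clock: 25.4
ee_pos: [0.55, -0.1862, 0.1159]
ee_rot: [0.0, 0.111, 0.994, 0.0]
contact_force: [0.2, 0.6, -3.0]
gripper_width: 0.0256
gripper_force: 60.0
```

>>> {"op": "move_arm", "data": {
  "dp": [
    [0, 0, 0.5],
    [0, 0, 0.5],
    [0, 0, 0.5],
    [0, 0, 0.5],
    [0, 0, 0]
  ],
  "spin": [0, 0, 0, 0, 0],
  "jaw": [10, 10, 10, 10, 10]
}}

```text
clock: 25.82
ee_pos: [0.5499, -0.1862, 0.1138]
ee_rot: [-0.0, 0.111, 0.994, 0.0]
contact_force: [-0.3, -0.5, -3.5]
gripper_width: 0.025
gripper_force: 60.0
```

>>> {"op": "move_arm", "data": {
  "dp": [
    [0, 0, 0.5],
    [0, 0, 0.5],
    [0, 0, 0],
    [0, 0, 0]
  ],
  "spin": [0, 0, 0, 0],
  "jaw": [10, 10, 10, 10]
}}

```text
clock: 26.15
ee_pos: [0.5501, -0.1863, 0.1136]
ee_rot: [0.0, 0.111, 0.994, -0.0]
contact_force: [-1.5, 0.4, 1.9]
gripper_width: 0.0253
gripper_force: 60.0
```

The guard disc is resting on the board, so I'll release.

>>> {"op": "move_arm", "data": {
  "dp": [
    [0, 0, 0],
    [0, 0, 0],
    [0, 0, 0],
    [0, 0, 0],
    [0, 0, 0],
    [0, 0, 0],
    [0, 0, 0],
    [0, 0, 0],
    [0, 0, 0],
    [0, 0, 0]
  ],
  "spin": [0, 0, 0, 0, 0, 0, 0, 0, 0, 0],
  "jaw": [26, 28, 31, 35, 40, 50, 60, 70, 70, 70]
}}

```text
clock: 26.98
ee_pos: [0.55, -0.1862, 0.1129]
ee_rot: [-0.0, 0.111, 0.994, 0.0]
contact_force: [0.2, 0.2, 0.1]
gripper_width: 0.0687
gripper_force: 0.0
```

>>> {"op": "move_arm", "data": {
  "dp": [
    [0, 0, -3],
    [0, 0, -8],
    [0, 0, -20],
    [0, 0, -25],
    [0, 0, -30],
    [0, 0, -30],
    [0, 0, -30],
    [0, 0, -20],
    [0, 0, 0],
    [0, 0, 0]
  ],
  "spin": [0, 0, 0, 0, 0, 0, 0, 0, 0, 0],
  "jaw": [70, 70, 70, 70, 70, 70, 70, 70, 70, 70]
}}

```text
clock: 27.82
ee_pos: [0.5506, -0.1865, 0.2809]
ee_rot: [0.002, 0.111, 0.994, -0.001]
contact_force: [0.6, -0.3, -0.7]
gripper_width: 0.07
gripper_force: 0.0
```

```bash
python3 - <<'E'
from h import *
o=get_obs();print(o['clock'],o['ee_pos'],o['contact_force'],o['gripper_width'])
p,_=grab('scene','s7')
cv2.imwrite('pics/c7.png',cv2.resize(p[70:260,190:470],(784,532),interpolation=cv2.INTER_CUBIC))
E
```

```text
27.8167 [ 0.55061518 -0.18645829  0.28093209] [ 0.58328624 -0.33461472 -0.71326611] 0.0700465559368389
```

View pics/c7.png

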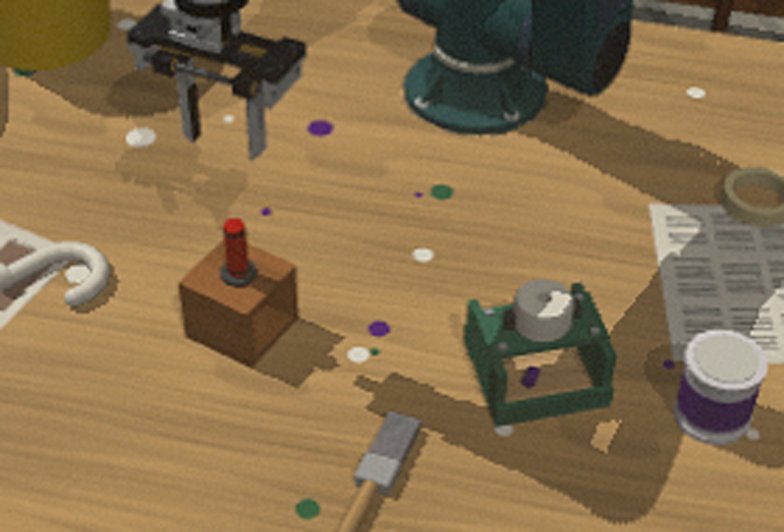

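The drift stands upright in its stand at (235,255) and the stub is in the tray at (531,377). The gripper is clear and the tin, brush and crook look undisturbed.

```bash
python3 -c "
from bench import *
print(close_job())"
```

```text
the job is handed in; nothing more can be done
None
```

The stub was pushed out into the jig's tray, the drift is back upright in its stand with the gripper clear of it, and the job is handed in; the clock read about 28 s and the peak push was roughly 19 N.

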